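# Rock a locating block out of its welding jig

### The job

Free the stepped aluminium locating block from the pocket of the welding jig by rocking it, without pulling it straight out: first tip up the end with the raised shoulder until it pops out of its spring catch while the plain end stays down in the pocket, then tip the block over the other way, past level, so that the plain end pops out and is the higher one while the block is still in the pocket. Then lift it and finish still holding it, upright and still, just clear of the jig (about 20 mm) and straight above its pocket. Leave the hammer, spanner, pipe offcut and tin alone.

Things in the scene. Friction and masses are not known exactly. Their poses are not given: they have to be found in the camera images.
- jig: Fixed welding jig, cannot move: dark flange plate 120 (x) x 160 (y) x 8 mm with four bolt heads; on it a grey body 70 (x) by 110 (y) mm, its flat top 34 mm above the table. In its middle an open-topped pocket 26 (x) by 70 (y) mm with its floor 8 mm above the table. Origin on the table under the middle of the pocket, x across the pocket, y along it, z up.
- pocket_mouth (a point): Middle of the pocket's mouth, level with the jig's flat top, 34 mm above the table; axes as the jig's.
- catch_step (a point): Centre of the rounded nose (6 mm thick, brass, on a spring) that comes through the pocket's y+ end wall and hooks over the bead at the shoulder end of the block's foot. To slip past it that end must rise about 10 mm; this takes roughly 10 to 25 N at the bead. Then the nose springs back in under the bead and carries that end about 10 mm up.
- catch_plain (a point): Same for the spring nose at the y- end wall, which holds the plain end. Both plungers' brass bodies stick out 14 mm past the ends of the jig's grey body, below its top. When both ends are off their noses nothing holds the block.
- block: Loose plain aluminium locating block, 0.2 to 0.34 kg, 24 (x) by 48 (y) by 66 mm high, with a raised shoulder 24 x 14 x 12 mm on top at its y+ end (the y- end is the plain end). Along the foot of each end a bead 6 mm thick sticks out 6 mm. Origin at the middle of its underside. It starts upright on the pocket floor, axes parallel to the jig's; 40 mm (52 at the shoulder) stands out.
- block_mid (a point): Centre of the block's 66 mm high main part, 33 mm above its underside, 7 mm above the level of the jig's top when seated; block axes. Grip the part above the jig, across the 48 mm ends (y) or the 24 mm sides (x); the jig's top is flat around it. To pop an end tip the block about 0.2 rad (11 degrees or a little more) about its x axis, turning about the other end's bead.
- toe_step (a point): Point on the block's underside below the bead of the shoulder end, 27 mm from the middle towards y+; 8 mm above the table when seated.
- toe_plain (a point): Same for the plain end, 27 mm from the middle towards y-.
- hammer: Loose hammer lying on the bench, a bystander: leave alone.
- spanner: Loose steel spanner lying on the bench, a bystander: leave alone.
- offcut: Loose blue pipe offcut standing on end, 34 mm across, 90 mm high, a bystander: leave alone.
- tin: Loose steel tin, 80 mm across, 70 mm high, a bystander: leave alone.
There are look-alikes about, which are no part of the job. Of the things that look like the block, the smallest one is meant. Leave any pink or red look-alike of the jig alone.

How it is judged:
By the outcome, as a careful person would: the job done as asked, in the order asked, and still so for the second after the job is handed in, while the arm keeps its last pose, push and grip.
It also fails if it takes over 38 s, if anything falls off the work surface, if the arm or the gripper's body presses on something with over 40 N, if the wrist force passes 120 N, or if a joint passes its speed limit or range.

### The arm

A 6-joint arm with a two-finger parallel gripper is mounted at the origin on the work surface. World frame = base frame: x ahead of the robot, y to its left, z up, the work surface at z = 0. Lengths are in mm, angles in rad, forces in N, time in s.
With the tool pointing down it reaches from about 300 to 775 mm from the base axis. Payload 14.6 kg.
Tool frame: the origin (TCP) lies on the centre line of the jaws, within the pads' length; the fingertips stand 11 mm ahead of it and the grasp point (between the pads) lies 8 mm behind it; x points along the fingers, y is the direction in which the jaws open and shut, and the axes are right-handed (so a half turn about x gives the same grasp; the last joint's range is limited). The gripper opens to 94 mm and grips with 3 to 60 N. Pads are 16 mm wide; open, the fingers measure 119 mm over their backs; the gripper's body (75 mm by 177 mm) begins 78 mm behind the grasp point.
Start: joints at [1.12, 0.3, 1.521, -0, 1.321, -0.067], TCP at [205.942, 509.978, 216.446] pointing down, gripper open.
Joint ranges: [-3.03, 3.03], [-0.79, 2.21], [0.23, 2.52], [-1.04, 4.18], [0, 3.07], [-2.55, 2.55]. Speed limits (rad/s): [2.22, 2.22, 2.57, 3.14, 3.14, 3.14].

### API

Orientations are given as [roll, pitch, yaw] about the fixed x, y, z axes, in that order (R = Rz(yaw) Ry(pitch) Rx(roll)).
In Python, from cell import manip gives the robot as it stands.
- The arm moves only by the shell command python3 -m handwheel 'ROWS' [OPENING] [FORCE]. ROWS is JSON, a list of rows, each a list of 2 entries, a list of its own where there are three numbers: the shift along the tool's x, y, z in mm, then the turn about the tool's x in rad. In form: [[[x, y, z], spin], ...]. A call has exactly 10 rows; each row shifts and turns the commanded pose from where the row before left it, along the tool's axes as they then stand; what a row does not reach is not made up. A row lasts 1/8 s, in which the tool goes at most 62.5 mm and 10.7 degrees, less where a joint would pass 70% of its speed; a pose out of reach is approached as far as the arm can. A call with a gripper value outside its range is refused whole. OPENING is the closure in counts, from 0 (fully open) to 255 (shut), set as the call begins (- or left out, the last holds). The fingers move at their own pace and stop on an object; FORCE is the grip in N (left out, the last holds). Time passes only in rows, so rows that do not move let the fingers close, or fill a call up. It gives the time, the measured TCP pose, the force and the opening at its end, in the units of the state.
- manip.read_state(): the state, without advancing time (a new reading comes with each control period).
- manip.camera(name): name is "side" or "top"; returns a dict with "pixels" (400x640x3 uint8, red, green, blue), "z_map" (400x640 float32, mm along the optical axis (not along the pixel's ray), 0 where there is no reading), "mtx" (3x3 intrinsics, pixels), "xyz" and "orientation" of the camera in the world. Camera axes: x right, y up, looking along -z (the intrinsics and any distortion apply to the point x, -y, -z); pixel columns grow to the right and rows downward; lengths in mm; the calibration is good to about 2 mm. A picture is of the moment at which its call begins.
- manip.sign_off(): hands the job in, once; it reports no verdict.
Trained networks look in the newest picture that a camera, given by its name, has taken for a name from the list of things; names that differ only in an ending like _2 or _b are one class to them, and where a whole thing is asked for, a point or a joint stands for the part that bears it (a point fixed in the world has none). Each returns a list of dicts, best first, with "confidence" (0 to 1); they miss things now and then, are a little off and sometimes report something else, mostly with a low value. They report only what shows in the picture. A call takes as long as a camera call. They do not tell look-alikes from the thing itself.
- manip.cut_out(target, camera): "region" (400x640 bool, what is visible of it) and "centre" ([column, row] in pixels, amid what is visible of it).
The state is a dict: "clock": time; "joints": joint angles; "qd": joint speeds; "effort": joint torques, N m; "eef_pos": TCP position; "eef_rot": TCP orientation; "wrist_force": force on the tool from outside, world axes, zero at the start; "moment": the same for the moment, N m; "finger_gap": finger opening in mm.
Only numpy, scipy, OpenCV 4.12 (cv2) and the standard library are available. Lean on these libraries where they do the work, as an engineer would, in place of code of your own. Each camera call takes 0.05 s, during which the arm holds its last target. There are 200 camera calls.

## Working session

There is one attempt and no reset: what is moved stays moved. The work goes in short steps, Python scripts to look and compute and a shell command to move; the robot and the scene stay as the last step left them, time stands still between calls to the robot, and variables do not carry over. Pictures are saved under pics/ and viewed, about 8 in all and at most 12, crops included, and the job is handed in when it is done.

```bash
mkdir -p pics; ls; cat > h.py <<'E'
import numpy as np, cv2
from cell import manip
from scipy.spatial.transform import Rotation as R
def Rm(o):
    return R.from_euler('xyz',o).as_matrix()
def cloud(c):
    z=c['z_map'].astype(float);K=np.array(c['mtx']);v,u=np.mgrid[:400,:640]
    P=np.stack([(u-K[0,2])/K[0,0]*z,-(v-K[1,2])/K[1,1]*z,-z],-1)
    o=np.array(c['orientation']); M=o if o.ndim==2 else Rm(o)
    W=P@M.T+np.array(c['xyz']); W[z<=0]=np.nan
    return W
E
python3 - <<'E'
from h import *
print(manip.read_state())
ims=[]
for n in ['top','side']:
    c=manip.camera(n);W=cloud(c);np.savez(f'{n}.npz',W=W,px=c['pixels'])
    print(n,c['xyz'],c['orientation'],c['mtx'])
    im=c['pixels'][:,:,::-1].copy()
    for t in ['block','jig']:
        for r in manip.cut_out(t,n):
            m=r['region'];print(t,r['confidence'],r['centre'],m.sum(),np.nanmedian(W[m],0).round(),np.nanpercentile(W[m],[2,98],axis=0).round().tolist())
    cv2.imwrite(f'pics/{n}0.png',im)
E
```

```text
pics
{'clock': 0.0, 'joints': array([ 1.12041302e+00,  3.00481328e-01,  1.52155314e+00, -2.91889188e-05,
        1.32069060e+00, -6.65786289e-02]), 'qd': array([ 1.07857363e-04, -1.32472202e-03,  3.96186178e-04,  1.77691636e-03,
       -1.01784237e-03, -7.77493910e-05]), 'effort': array([ 2.31990671e-03, -5.31812668e+01, -3.52729547e+01,  7.09124445e-02,
        2.44874088e-02, -1.19656715e-04]), 'eef_pos': array([205.8432753 , 509.77228708, 215.89253112]), 'eef_rot': array([-1.61241338,  1.56966357, -1.99621082]), 'wrist_force': array([-0.23341504, -0.35592115, -0.80382861]), 'moment': array([0.00700648, 0.01846788, 0.00558292]), 'finger_gap': 93.95676113255033}
top [ 346.52850178   -1.97636661 1151.54792893] [ 2.04814132e-01  2.54480367e-04 -1.52217624e+00] [[442.75688992   0.         313.22883348]
 [  0.         442.75688992 198.35962143]
 [  0.           0.           1.        ]]
block 0.84 [279.0, 204.4] 545 [545.  88.  90.] [[518.0, 58.0, 7.0], [579.0, 117.0, 110.0]]
block 0.75 [330.0, 256.3] 485 [427. -39.  91.] [[398.0, -70.0, 5.0], [457.0, -9.0, 109.0]]
block 0.66 [345.9, 20
[... 486 characters left out ...]
93489422 194.71157689]
 [  0.           0.           1.        ]]
block 0.82 [297.4, 228.4] 593 [417. -55.  77.] [[399.0, -72.0, 7.0], [454.0, -19.0, 107.0]]
block 0.78 [301.9, 190.8] 692 [546.  80.  57.] [[520.0, 55.0, 1.0], [578.0, 111.0, 106.0]]
block 0.6 [341.6, 213.2] 334 [561. -73.  63.] [[556.0, -93.0, 22.0], [582.0, -43.0, 86.0]]
jig 0.98 [374.1, 189.6] 1268 [741. -33.  15.] [[701.0, -96.0, 1.0], [812.0, 61.0, 36.0]]
jig 0.97 [340.7, 228.7] 1405 [ 541. -100.   10.] [[509.0, -148.0, 0.0], [627.0, 2.0, 35.0]]
jig 0.95 [247.0, 210.7] 1543 [381. 143.  13.] [[324.0, 79.0, -0.0], [462.0, 222.0, 36.0]]
jig 0.19 [341.2, 212.1] 323 [561. -72.  64.] [[556.0, -93.0, 15.0], [597.0, -20.0, 86.0]]
```

```bash
python3 - <<'E'
from h import *
D={n:np.load(n+'.npz') for n in ['top','side']}
a=D['top']['px'][120:300,230:430,::-1];b=D['side']['px'][130:280,230:430,::-1]
cv2.imwrite('pics/a.png',np.vstack([cv2.resize(a,None,fx=3,fy=3,interpolation=2)[100:400],cv2.resize(b,None,fx=3,fy=3,interpolation=2)[80:380]])) 
for n in D:
    W=D[n]['W'];x,y,z=W[...,0],W[...,1],W[...,2]
    near=(abs(x-565)<80)&(abs(y+68)<100)
    for lo,hi in [(78,90),(66,77),(30,40),(5,12)]:
        m=near&(z>lo)&(z<hi)&~np.isnan(z)
        if m.sum()<8: continue
        p=W[m][:,:2].astype(np.float32);print(n,lo,m.sum(),p.mean(0).round(1),np.median(z[m]).round(1),cv2.minAreaRect(p))
E
```

```text
top 78 59 [565.1 -51. ] 85.4 ((565.3221435546875, -56.837867736816406), (25.235687255859375, 23.169946670532227), 89.4441909790039)
top 66 129 [566.  -74.7] 73.8 ((566.0296020507812, -69.03611755371094), (23.407472610473633, 47.58260726928711), 3.1161656379699707)
top 30 812 [564.7 -67.2] 34.1 ((566.920166015625, -67.68711853027344), (70.55150604248047, 108.75338745117188), 1.0470302104949951)
top 5 1345 [562.7 -67.2] 8.3 ((566.3463134765625, -66.70561981201172), (156.87730407714844, 194.21652221679688), 0.027683911845088005)
side 78 43 [568.  -53.6] 84.7 ((568.6331176757812, -52.556034088134766), (26.567493438720703, 15.349355697631836), 2.7549688816070557)
side 66 111 [566.3 -74. ] 72.8 ((568.1201171875, -68.14891815185547), (25.62321662902832, 50.70628356933594), 2.730003833770752)
side 30 428 [560.4 -78.3] 33.3 ((569.3905639648438, -69.04914855957031), (113.60552215576172, 74.11254119873047), 89.9483413696289)
side 5 625 [548.3 -91.5] 7.7 ((569.4732055664062, -68.45022583007812), (124.43424224853516, 162.79861450195312), 0.7563304305076599)
```

View pics/a.png

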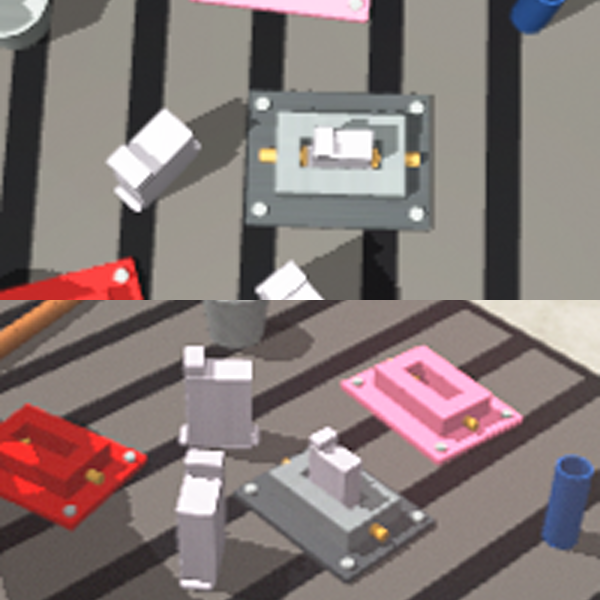

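View pics/top0.png

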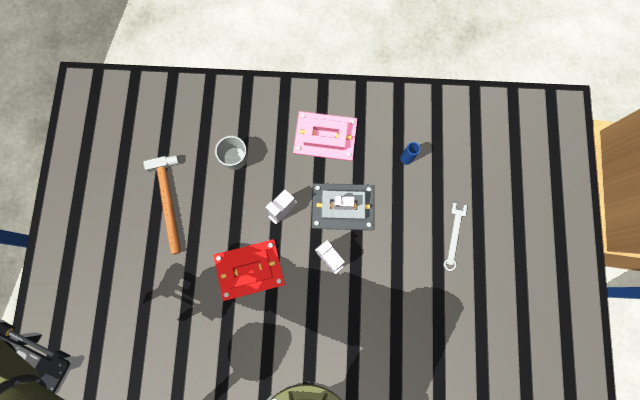

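```bash
cat >> h.py <<'E'
def pose():
    s=manip.read_state();return s,np.array(s['eef_pos']),Rm(s['eef_rot'])
def to(t):
    s,p,M=pose();print('t',round(s['clock'],2),'p',p.round(1),'F',s['wrist_force'].round(1),'gap',round(s['finger_gap'],1),'d_tool',(M.T@(np.array(t)-p)).round(1));return M
E
python3 - <<'E'
from h import *
M=to([566,-53,130]);print(M.round(3))
ty=M[:,1];a=np.arctan2(ty[1],ty[0]);print('jaw yaw',a,'spin about world z to 0.02 mod pi:',[0.02+k*np.pi-a for k in (-1,0,1)])
E
```

```text
t 0.3 p [205.9 509.9 216.3] F [-1.3 -0.8  0.2] gap 93.7 d_tool [  86.4 -387.1  544.7]
[[-0.     0.374  0.927]
 [-0.     0.927 -0.374]
 [-1.    -0.    -0.   ]]
jaw yaw 1.1869428807723876 spin about world z to 0.02 mod pi: [np.float64(-4.30853553436218), np.float64(-1.1669428807723876), np.float64(1.9746497728174055)]
```

```bash
python3 -m handwheel '[[[0,-29,41],0.117],[[0,-24,44],0.117],[[0,-19,46],0.117],[[0,-13,48],0.117],[[0,-7,49],0.117],[[0,-2,50],0.117],[[0,4,50],0.117],[[0,10,49],0.117],[[0,16,48],0.117],[[0,21,45],0.117]]' 40 45; python3 - <<'E'
from h import *
M=to([566,-53,60]);print(M.round(3))
E
```

```text
clock: 1.55
eef_pos: [476.0, 87.4, 216.6]
eef_rot: [1.777, 1.57, 0.22]
wrist_force: [1.3, 0.6, 0.5]
finger_gap: 79.2
t 1.55 p [476.   87.4 216.6] F [1.3 0.6 0.5] gap 79.2 d_tool [156.6  88.1 141.6]
[[ 0.     1.     0.013]
 [ 0.     0.013 -1.   ]
 [-1.     0.    -0.   ]]
```

```bash
python3 -m handwheel '[[[0,18,28],0],[[0,18,28],0],[[0,18,28],0],[[0,18,28],0],[[0,17,29],0],[[30,0,0],0],[[30,0,0],0],[[26,0,0],0],[[0,0,0],0],[[0,0,0],0]]' 100; python3 - <<'E'
from h import *
M=to([567,-53,61]);print(M.round(3))
ims=[]
for n in ['top','side']:
    c=manip.camera(n);W=cloud(c);x,y,z=np.moveaxis(W,-1,0)
    ims.append(c['pixels'][120:300,250:430,::-1])
    near=(abs(x-567)<14)&(abs(y+68)<28)
    for lo,hi in [(80,89),(68,77)]:
        m=near&(z>lo)&(z<hi)
        if m.sum()>5: p=W[m][:,:2].astype(np.float32);print(n,lo,m.sum(),p.min(0),p.max(0))
cv2.imwrite('pics/b.png',cv2.resize(np.hstack(ims),None,fx=2.2,fy=2.2))
E
```

```text
clock: 2.8
eef_pos: [567.1, -50.5, 131.6]
eef_rot: [1.389, 1.57, -0.164]
wrist_force: [0.7, 0.0, 0.8]
finger_gap: 56.8
t 2.8 p [567.1 -50.5 131.6] F [0.7 0.  0.8] gap 56.8 d_tool [70.6 -0.3  2.4]
[[ 0.001  1.     0.017]
 [-0.     0.017 -1.   ]
 [-1.     0.001  0.   ]]
side 80 35 [556.4954   -59.014618] [580.1578   -44.092606]
side 68 90 [555.2473  -92.87456] [580.85785 -47.37348]
```

View pics/b.png

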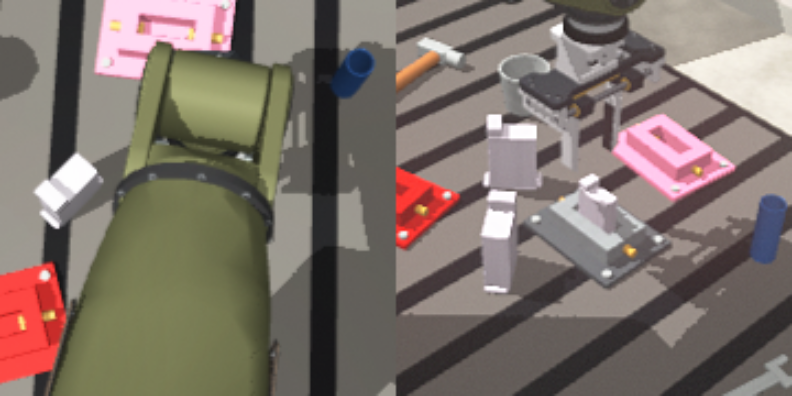

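```bash
python3 -m handwheel '[[[10,0,2],0],[[15,0,0],0],[[15,0,0],0],[[15,0,0],0],[[10,0,0],0],[[6,0,0],0],[[0,0,0],0],[[0,0,0],0],[[0,0,0],0],[[0,0,0],0]]' 100 45;  python3 -m handwheel '[[[0,0,0],0],[[0,0,0],0],[[0,0,0],0],[[0,0,0],0],[[0,0,0],0],[[0,0,0],0],[[0,0,0],0],[[0,0,0],0],[[0,0,0],0],[[0,0,0],0]]' 255 45; python3 - <<'E'
from h import *
M=to([567,-53,61])
c=manip.camera('side');cv2.imwrite('pics/c.png',cv2.resize(c['pixels'][150:270,270:430,::-1],None,fx=4,fy=4,interpolation=2))
E
```

```text
clock: 4.15
eef_pos: [566.8, -52.5, 59.7]
eef_rot: [1.425, 1.57, -0.129]
wrist_force: [0.2, -0.4, -0.4]
finger_gap: 57.3
clock: 5.4
eef_pos: [566.7, -52.5, 59.4]
eef_rot: [-2.738, 1.571, 1.991]
wrist_force: [0.9, 0.1, -0.7]
finger_gap: 23.6
t 5.4 p [566.7 -52.5  59.4] F [ 0.9  0.1 -0.7] gap 23.6 d_tool [-1.6  0.3  0.5]
```

```bash
python3 -m handwheel '[[[-1,0,1.5],0],[[-1,0,1.5],0],[[-1,0,1.5],0],[[-1,0,1.5],0],[[-1,0,1.5],0],[[-1,0,1.5],0],[[-1,0,1.5],0],[[-0.8,0,1.6],0],[[0,0,0],0],[[0,0,0],0]]' 255 45; python3 - <<'E'
from h import *
M=to([567,-53,61])
c=manip.camera('side');cv2.imwrite('pics/d.png',cv2.resize(c['pixels'][150:270,270:430,::-1],None,fx=4,fy=4,interpolation=2))
E
```

```text
clock: 6.7
eef_pos: [566.6, -64.3, 65.9]
eef_rot: [-2.296, 1.569, 2.433]
wrist_force: [5.8, 0.3, -16.4]
finger_gap: 23.5
t 6.7 p [566.6 -64.3  65.9] F [  5.8   0.3 -16.4] gap 23.5 d_tool [  4.9   0.6 -11.3]
```

View pics/d.png

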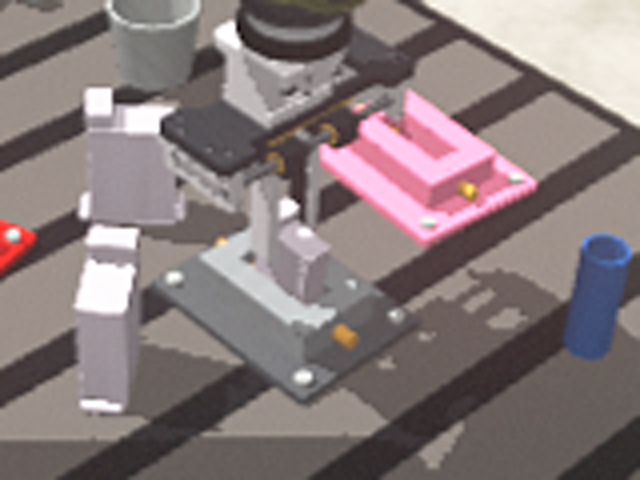

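```bash
cat >> h.py <<'E'
def tilt(name):
    c=manip.camera('side');W=cloud(c);x,y,z=np.moveaxis(W,-1,0)
    cv2.imwrite(f'pics/{name}.png',cv2.resize(c['pixels'][165:255,285:405,::-1],None,fx=5,fy=5,interpolation=2))
    for r in manip.cut_out('block','side')[:4]:
        m=r['region']&~np.isnan(z);
        if abs(np.nanmedian(x[m])-566)>25 or abs(np.nanmedian(y[m])+75)>40: continue
        P=W[m];print('conf',r['confidence'],len(P))
        m2=(P[:,2]>60)&(P[:,0]>557)&(P[:,0]<577)
        Q=P[m2];Q=Q[np.argsort(Q[:,1])]
        b=np.arange(-105,-35,4)
        for lo in b:   # upper outline z(y)
            q=Q[(Q[:,1]>=lo)&(Q[:,1]<lo+4)]
            if len(q)>2: print(lo+2,np.percentile(q[:,2],[50,90]).round(1),len(q),end=' | ')
        print()
E
python3 -m handwheel '[[[-1,0,1.5],0],[[-1,0,1.5],0],[[-1,0,1.5],0],[[-1,0,1.5],0],[[0,0,0],0],[[0,0,0],0],[[0,0,0],0],[[0,0,0],0],[[0,0,0],0],[[0,0,0],0]]' 255 45; python3 - <<'E'
from h import *
M=to([567,-53,61]); tilt('e')
E
```

```text
clock: 8.0
eef_pos: [566.7, -69.9, 70.1]
eef_rot: [-2.555, 1.569, 2.174]
wrist_force: [4.5, 5.1, -12.6]
finger_gap: 23.8
t 8.0 p [566.7 -69.9  70.1] F [  4.5   5.1 -12.6] gap 23.8 d_tool [  9.1   0.6 -16.8]
conf 0.55 224
-103 [69.8 74.3] 16 | -99 [73.7 77.6] 13 | -95 [75.9 77.5] 9 | -91 [76.7 78.1] 9 | -87 [77.2 79.3] 12 | -83 [76.8 80. ] 11 | -79 [79.5 82.4] 8 | -75 [83.7 92.9] 11 | -71 [91.9 94.2] 11 | -67 [95.3 95.9] 3 |
```

View pics/e.png

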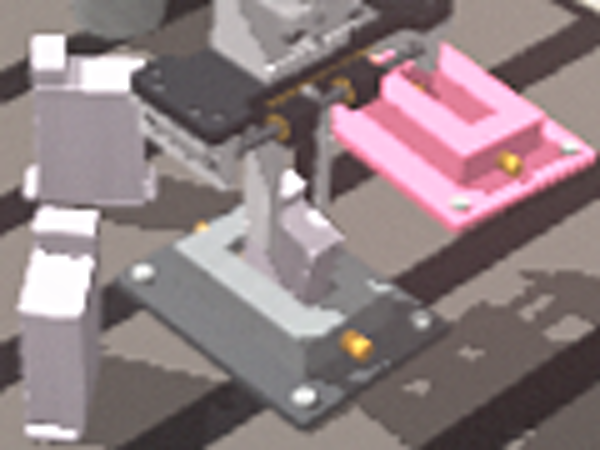

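```bash
python3 -m handwheel '[[[-0.8,0,1.5],0],[[-0.8,0,1.5],0],[[0,0,0],0],[[0,0,0],0],[[0,0,0],0],[[0.7,0,-1.5],0],[[0.7,0,-1.5],0],[[0.7,0,-1.5],0],[[0,0,0],0],[[0,0,0],0]]' 255 45; python3 -c "
from h import *
to([567,-53,61])"; python3 -m handwheel '[[[0,0,0],0],[[0,0,0],0],[[0,0,0],0],[[0,0,0],0],[[0,0,0],0],[[0,0,0],0],[[0,0,0],0],[[0,0,0],0],[[0,0,0],0],[[0,0,0],0]]' 120; python3 - <<'E'
from h import *
M=to([567,-53,61]); tilt('f')
E
```

```text
clock: 9.35
eef_pos: [567.0, -69.2, 70.8]
eef_rot: [0.624, 1.571, -0.93]
wrist_force: [-0.4, 0.3, -2.5]
finger_gap: 23.7
t 9.35 p [567.  -69.2  70.8] F [-0.4  0.3 -2.5] gap 23.7 d_tool [  9.8   0.3 -16.2]
clock: 10.6
eef_pos: [567.0, -69.1, 70.7]
eef_rot: [-1.507, 1.571, -3.061]
wrist_force: [0.6, -0.3, -0.1]
finger_gap: 49.6
t 10.6 p [567.  -69.1  70.7] F [ 0.6 -0.3 -0.1] gap 49.6 d_tool [  9.7   0.3 -16.1]
conf 0.6 265
-99 [66.4 72.6] 14 | -95 [72.3 75.9] 14 | -91 [73.4 75.2] 7 | -87 [74.4 76.3] 10 | -83 [75.3 76.8] 12 | -79 [76.3 77.3] 10 | -75 [78.  80.2] 13 | -71 [79.9 91.5] 12 | -67 [84.9 92.4] 21 | -63 [90.8 93.8] 10 | -59 [92.7 94.2] 5 | -55 [92.9 93.4] 3 |
```

View pics/f.png

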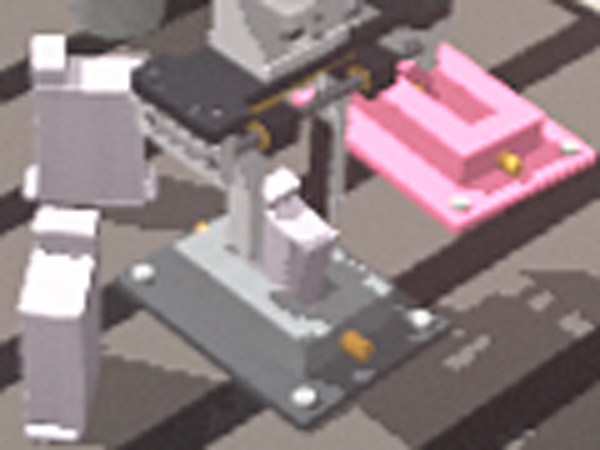

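```bash
python3 -m handwheel '[[[0,0,5],0],[[1,0,6],0],[[2,0,6],0],[[3,0,5],0],[[3,0,0],0],[[2,0,0],0],[[0,0,0],0],[[0,0,0],0],[[0,0,0],0],[[0,0,0],0]]' 120 45; python3 -m handwheel '[[[0,0,0],0],[[0,0,0],0],[[0,0,0],0],[[0,0,0],0],[[0,0,0],0],[[0,0,0],0],[[0,0,0],0],[[0,0,0],0],[[0,0,0],0],[[0,0,0],0]]' 255 45
python3 -m handwheel '[[[-1.2,0,-1.1],0],[[-1.2,0,-1.1],0],[[-1.2,0,-1.2],0],[[-1.2,0,-1.2],0],[[-1.1,0,-1.3],0],[[-1.1,0,-1.3],0],[[-1.1,0,-1.3],0],[[-1.1,0,-1.3],0],[[0,0,0],0],[[0,0,0],0]]' 255 45
python3 - <<'E'
from h import *
M=to([567,-53,61]); tilt('g')
E
```

```text
clock: 11.95
eef_pos: [567.4, -91.1, 59.8]
eef_rot: [1.436, 1.571, -0.118]
wrist_force: [0.3, 0.2, -0.3]
finger_gap: 49.9
clock: 13.2
eef_pos: [567.4, -91.1, 59.8]
eef_rot: [-0.044, 1.571, -1.598]
wrist_force: [-0.7, 0.1, 0.5]
finger_gap: 23.9
clock: 14.45
eef_pos: [567.0, -82.0, 68.6]
eef_rot: [-0.411, 1.569, -1.965]
wrist_force: [1.1, -6.4, -5.7]
finger_gap: 23.7
t 14.45 p [567.  -82.   68.6] F [ 1.1 -6.4 -5.7] gap 23.7 d_tool [  7.6   0.5 -29. ]
conf 0.66 180
-91 [73.  81.1] 31 | -87 [83.8 85.2] 7 | -83 [82.7 84.3] 3 | -79 [82.6 83.3] 4 | -55 [68.9 75.1] 4 |
```

View pics/g.png

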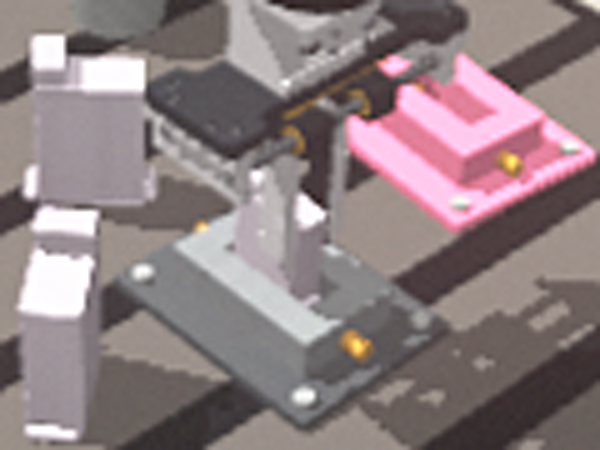

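```bash
python3 -m handwheel '[[[-1,0,-1.4],0],[[-1,0,-1.4],0],[[-1,0,-1.4],0],[[-1,0,-1.4],0],[[-0.9,0,-1.5],0],[[-0.9,0,-1.5],0],[[-0.8,0,-1.5],0],[[0,0,0],0],[[0,0,0],0],[[0,0,0],0]]' 255 45
python3 - <<'E'
from h import *
M=to([567,-53,61]); tilt('i')
E
```

```text
clock: 15.8
eef_pos: [566.8, -71.9, 75.2]
eef_rot: [-0.374, 1.569, -1.928]
wrist_force: [1.0, -6.7, -5.7]
finger_gap: 23.7
t 15.8 p [566.8 -71.9  75.2] F [ 1.  -6.7 -5.7] gap 23.7 d_tool [ 14.2   0.5 -18.9]
conf 0.67 275
-87 [65.4 85.6] 9 | -83 [78.  89.2] 40 | -79 [90.1 90.6] 7 | -75 [89.5 89.5] 3 | -71 [88.4 89.9] 6 | -47 [81.8 90.9] 5 | -43 [72.9 84. ] 4 |
```

View pics/i.png

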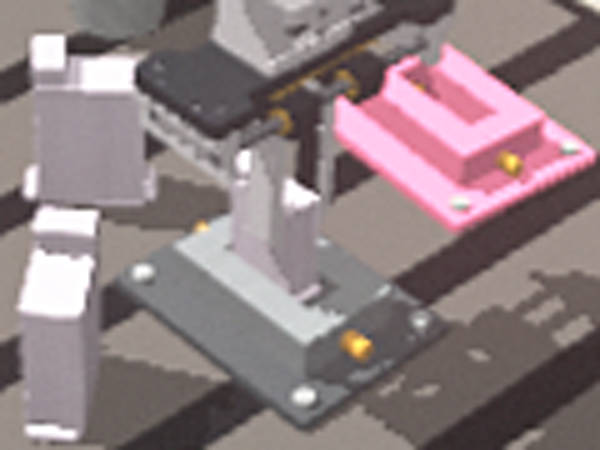

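```bash
python3 -m handwheel '[[[-0.9,0,-1.4],0],[[-0.9,0,-1.4],0],[[0,0,0],0],[[0,0,0],0],[[0,0,0],0],[[0,0,0],0],[[0.9,0,1.4],0],[[0.9,0,1.4],0],[[0.9,0,1.4],0],[[0,0,0],0]]' 255 45
python3 -m handwheel '[[[1,0,1.4],0],[[1,0,1.4],0],[[1,0,1.4],0],[[0.7,0,1],0],[[0,0,0],0],[[0,0,0],0],[[0,0,0],0],[[0,0,0],0],[[0,0,0],0],[[0,0,0],0]]' 255 45
python3 - <<'E'
from h import *
M=to([567,-53,61]); tilt('j')
E
```

```text
clock: 17.15
eef_pos: [567.0, -72.6, 74.6]
eef_rot: [-2.545, 1.571, 2.185]
wrist_force: [0.6, -0.3, -2.7]
finger_gap: 23.7
clock: 18.4
eef_pos: [567.1, -77.8, 70.9]
eef_rot: [-1.465, 1.571, -3.019]
wrist_force: [0.3, -0.1, -2.2]
finger_gap: 23.7
t 18.4 p [567.1 -77.8  70.9] F [ 0.3 -0.1 -2.2] gap 23.7 d_tool [  9.9   0.3 -24.8]
conf 0.71 228
-91 [73.  83.1] 34 | -87 [85.2 87.7] 14 | -83 [85.  86.8] 4 | -79 [84.3 85.3] 4 |
```

```bash
python3 -m handwheel '[[[0.5,0,0.5],0],[[0.5,0,0.5],0],[[0.5,0,0.5],0],[[0.5,0,0.5],0],[[0,0,0],0],[[0,0,0],0],[[0,0,0],0],[[0,0,0],0],[[0,0,0],0],[[0,0,0],0]]' 255 45
python3 - <<'E'
from h import *
M=to([567,-53,61]); tilt('k')
E
```

```text
clock: 19.75
eef_pos: [567.2, -79.8, 68.9]
eef_rot: [2.142, 1.571, 0.588]
wrist_force: [1.0, -0.3, -2.9]
finger_gap: 23.6
t 19.75 p [567.2 -79.8  68.9] F [ 1.  -0.3 -2.9] gap 23.6 d_tool [  7.9   0.3 -26.8]
conf 0.67 217
-95 [67.8 82.5] 16 | -91 [74.7 83.7] 28 | -87 [82.8 84.9] 6 | -83 [83.1 85.2] 6 | -79 [82.4 84.5] 3 | -75 [82.9 84.4] 3 | -55 [82.9 89. ] 4 |
```

View pics/k.png

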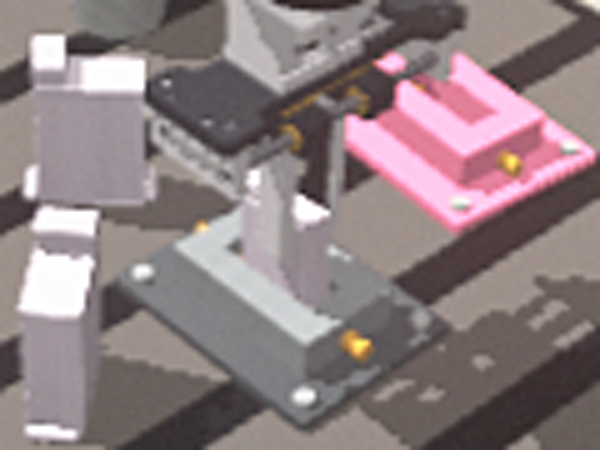

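```bash
python3 -m handwheel '[[[0,0,0],0],[[0,0,0],0],[[0,0,0],0],[[0,0,0],0],[[0,0,0],0],[[0,0,-2],0],[[0,0,-3],0],[[0,0,-4],0],[[0,0,-3],0],[[0,0,0],0]]' 120 45
python3 - <<'E'
from h import *
M=to([567,-68.5,68]); tilt('l')
E
```

```text
clock: 21.1
eef_pos: [567.0, -67.5, 69.0]
eef_rot: [2.055, 1.571, 0.501]
wrist_force: [-0.6, 1.7, 1.0]
finger_gap: 49.7
t 21.1 p [567.  -67.5  69. ] F [-0.6  1.7  1. ] gap 49.7 d_tool [1. 0. 1.]
conf 0.76 223
-87 [67.7 78.1] 25 | -83 [77.8 83.2] 18 | -79 [80.7 82.8] 9 | -75 [80.5 81.5] 7 | -71 [78.6 80.2] 11 | -67 [78.7 79.5] 8 | -63 [78.5 79.5] 5 | -55 [76.  76.5] 3 |
```

View pics/l.png

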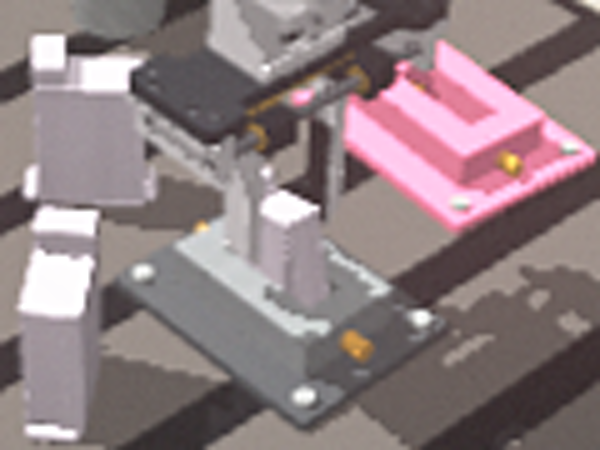

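```bash
python3 -m handwheel '[[[0,0,-5],0],[[0,0,-5],0],[[2,0,-5],0],[[3,0,-5],0],[[3,0,0],0],[[1,0,0],0],[[0,0,0],0],[[0,0,0],0],[[0,0,0],0],[[0,0,0],0]]' 120 45
python3 -m handwheel '[[[0,0,0],0],[[0,0,0],0],[[0,0,0],0],[[0,0,0],0],[[0,0,0],0],[[-1,0,1],0],[[-1,0,1],0],[[-1,0,1.2],0],[[-1,0,1.2],0],[[-1,0,1.2],0]]' 255 45
python3 -m handwheel '[[[-1.2,0,1.3],0],[[-1,0,1.3],0],[[-1,0,1.3],0],[[-1,0,1.3],0],[[-1,0,1.2],0],[[0,0,0],0],[[0,0,0],0],[[0,0,0],0],[[0,0,0],0],[[0,0,0],0]]' 255 45
python3 - <<'E'
from h import *
M=to([567,-68.5,68]); tilt('m')
E
```

```text
clock: 22.45
eef_pos: [566.6, -47.8, 60.0]
eef_rot: [1.296, 1.571, -0.257]
wrist_force: [-0.7, -0.6, 0.0]
finger_gap: 49.8
clock: 23.7
eef_pos: [566.4, -52.3, 64.2]
eef_rot: [-2.71, 1.568, 2.019]
wrist_force: [3.1, 7.8, -9.5]
finger_gap: 24.3
clock: 24.95
eef_pos: [566.6, -58.7, 69.5]
eef_rot: [-2.716, 1.569, 2.014]
wrist_force: [2.3, 6.9, -7.3]
finger_gap: 23.4
t 24.95 p [566.6 -58.7  69.5] F [ 2.3  6.9 -7.3] gap 23.4 d_tool [1.4 0.3 9.8]
conf 0.86 310
-95 [69.5 85. ] 26 | -91 [77.2 87.8] 26 | -87 [83.7 87.2] 7 | -83 [85.1 87.2] 13 | -79 [85.1 87.3] 10 | -75 [85.  86.7] 8 | -71 [84.  85.8] 9 | -67 [85.3 86.1] 4 | -63 [84.6 85.1] 5 | -59 [89.1 95.4] 12 | -55 [95.3 96.1] 5 |
```

View pics/m.png

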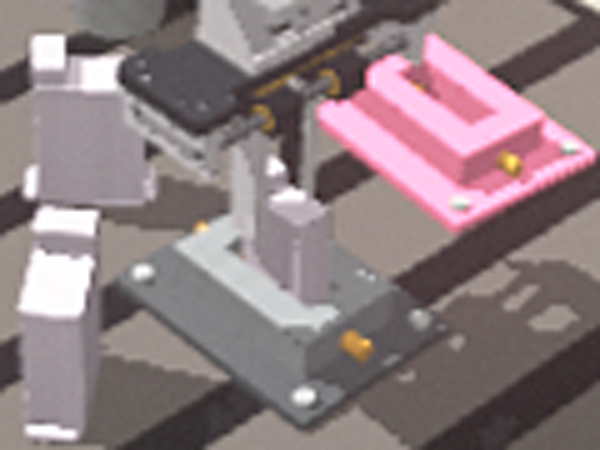

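```bash
cat >> h.py <<'E'
def tilt2(W=None,reg=None,c0=None):
    if W is None:
        c=manip.camera('side');W=cloud(c);cv2.imwrite(f'pics/z{manip.read_state()["clock"]:.2f}.png',cv2.resize(c['pixels'][165:255,285:405,::-1],None,fx=5,fy=5,interpolation=2))
        for r in manip.cut_out('block','side'):
            m=cv2.erode(r['region'].astype(np.uint8),np.ones((2,2)))>0
            q=np.nanmedian(W[m],0)
            if abs(q[0]-566)<25 and abs(q[1]+75)<40: reg=m;break
    N=np.cross(W[2:,1:-1]-W[:-2,1:-1],W[1:-1,2:]-W[1:-1,:-2]);N/=np.linalg.norm(N,axis=-1,keepdims=True)+1e-9
    N=N*np.sign(np.nan_to_num((N*(np.array([-52,-694,827])-W[1:-1,1:-1])).sum(-1,keepdims=True)))
    r=reg[1:-1,1:-1];P=W[1:-1,1:-1]
    for nm,k in (('top',N[...,2]>.85),('end',N[...,1]<-.85)):
        Q=P[r&k];Q=Q[~np.isnan(Q).any(1)]
        if len(Q)<8: print(nm,len(Q));continue
        med=np.median(Q,0)
        ax=2 if nm=='top' else 1
        Q=Q[abs(Q[:,ax]-med[ax])<5]
        for _ in range(3):
            A=np.c_[Q[:,0]-566,Q[:,3-ax]-np.median(Q[:,3-ax]),np.ones(len(Q))];s=np.linalg.lstsq(A,Q[:,ax],rcond=None)[0];e=abs(Q[:,ax]-A@s);K=e<max(1.5,2*np.median(e));
            Qo=Q;Q=Q[K]
        print(nm,len(Q),'tilt',round(s[1] if ax==2 else -s[1],3),'med',np.median(Q,0).round(1),'res',e.std().round(2))
E
python3 -m handwheel '[[[-0.9,0,1],0],[[-0.9,0,1],0],[[-0.9,0,1],0],[[-0.8,0,1],0],[[0,0,0],0],[[0,0,0],0],[[-1.5,0,-1],0],[[-1.5,0,-1],0],[[0,0,0],0],[[0,0,0],0]]' 255 45
python3 - <<'E'
from h import *
d=np.load('side.npz');W=d['W'];x,y,z=np.moveaxis(W,-1,0)
print('ref');tilt2(W,(abs(x-568)<14)&(abs(y+68)<27)&(z>36))
to([567,-68.5,68]);tilt2()
E
```

```text
clock: 26.3
eef_pos: [566.9, -62.0, 76.7]
eef_rot: [0.528, 1.571, -1.026]
wrist_force: [0.1, 0.4, -1.2]
finger_gap: 23.8
ref
top 32 tilt -0.017 med [567.3 -72.4  73.4] res 0.35
end 37 tilt 0.002 med [568.5 -91.8  53.7] res 0.33
t 26.3 p [566.9 -62.   76.7] F [ 0.1  0.4 -1.2] gap 23.8 d_tool [8.7 0.  6.5]
top 34 tilt -0.098 med [566.1 -78.1  92.1] res 0.41
end 55 tilt -0.011 med [567.1 -95.7  65.5] res 0.4
```

```bash
python3 -m handwheel '[[[-1,0,-1.3],0],[[-1,0,-1.4],0],[[-2,0,-1.3],0],[[-3,0,0],0],[[-4,0,0],0],[[-5,0,0],0],[[-5,0,0],0],[[-4,0,0],0],[[-2,0,0],0],[[-0.5,0,0],0]]' 255 45
python3 - <<'E'
from h import *
to([567,-68.5,68]);tilt2();tilt2();tilt('n')
E
```

```text
clock: 27.65
eef_pos: [566.8, -57.8, 104.2]
eef_rot: [1.822, 1.571, 0.268]
wrist_force: [-0.1, 0.1, -2.1]
finger_gap: 23.7
t 27.65 p [566.8 -57.8 104.2] F [-0.1  0.1 -2.1] gap 23.7 d_tool [36.2  0.  10.7]
top 27 tilt 0.056 med [567.  -78.9 120.1] res 0.41
end 56 tilt -0.035 med [566.7 -91.7  88.2] res 0.39
top 35 tilt -0.018 med [567.5 -73.2 119.4] res 0.34
end 55 tilt -0.031 med [568.2 -91.6  91.2] res 0.4
conf 0.75 335
-95 [ 76.3 101.2] 6 | -91 [ 89.8 116. ] 83 | -87 [104.7 120.2] 17 | -83 [118.3 121. ] 17 | -79 [103.7 119.4] 13 | -75 [115.2 119.4] 18 | -71 [114.9 120. ] 12 | -67 [105.2 119. ] 11 | -63 [117.2 118.9] 8 | -59 [117.7 124.5] 9 | -55 [123.6 130.3] 13 | -51 [ 77.7 108.7] 5 | -47 [75.4 77.6] 3 |
```

View pics/n.png

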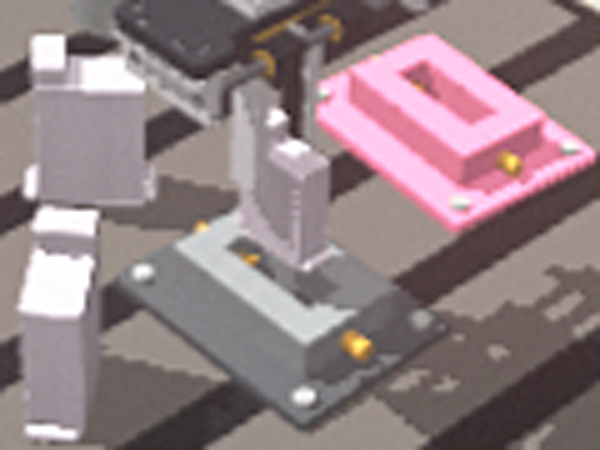

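```bash
python3 -m handwheel '[[[0,0,0],0],[[0,0,0],0],[[0,0,0],0],[[0,0,0],0],[[0,0,0],0],[[0,0,0],0],[[0,0,0],0],[[0,0,0],0],[[0,0,0],0],[[0,0,0],0]]' 255 45
python3 - <<'E'
from h import *
to([567,-68.5,68]);tilt2();print(manip.sign_off())
E
```

```text
clock: 29.2
eef_pos: [566.8, -57.8, 104.2]
eef_rot: [1.545, 1.571, -0.009]
wrist_force: [0.3, 0.3, -2.5]
finger_gap: 23.5
t 29.2 p [566.8 -57.8 104.2] F [ 0.3  0.3 -2.5] gap 23.5 d_tool [36.2  0.  10.7]
top 32 tilt -0.057 med [568.  -75.9 119.7] res 0.32
end 49 tilt -0.029 med [569.2 -91.6  94.5] res 0.42
the job is handed in; nothing more can be done
None
```

I freed the block by rocking it and handed the job in at about 29 s, with the block still held about 20 mm above the jig and over its pocket.

- **First tip:** I gripped near the shoulder end and tipped that end up about 0.25 rad. It popped and stayed up, at about 0.2 rad, with the gripper open.
- **Second tip:** I regripped near the plain end and tipped the block the other way. It read about 0.15 rad past level, and I then went slightly further. The plain end was off its catch and the higher end, with the block still in the pocket.
- **Setback:** When I opened the gripper to regrip, the shoulder end dropped back to about floor level, while the plain end stayed up. I raised the shoulder end again by a tipping grip, with about 10 N downward at the wrist. After that the wrist carried only a few newtons, about the block's weight, and I lifted the block out.

**Last checks:**
- The underside is about 20 mm above the jig's top.
- The block's end face is within 1 mm of its seated position along the pocket.
- The finger opening is 23.5 mm, the wrist carries 2.5 N, and the arm is at rest.
- Readings of how upright it is disagreed: the end face gave −0.03 rad and the top face anything from +0.06 to −0.06 rad. The block is upright to within a few degrees, with the plain end perhaps slightly high.
- I steered clear of the hammer, spanner, offcut, tin and look-alikes, but did not measure their positions again at the end.

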